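# Close up a pinwheel parquet module on the lay-up board

### The arm

A 6-joint arm with a two-finger parallel gripper is mounted at the origin on the work surface. World frame = base frame: x ahead of the robot, y to its left, z up, the work surface at z = 0. Lengths are in m, angles in rad, forces in N, time in s.
With the tool pointing down it reaches from about 0.35 to 0.975 m from the base axis. Payload 4.9 kg.
Tool frame: the origin (TCP) lies at the very end of the fingers, on their centre line; the grasp point (between the pads) lies 19 mm behind it; z points along the fingers, y is the line along which they close (so a half turn about z gives the same grasp; the last joint's range is limited). The gripper opens to 85 mm and grips with 20 to 120 N. Pads are 22 mm wide; open, the fingers measure 114 mm over their backs; the gripper's body (76 mm by 85 mm) begins 54 mm behind the grasp point. The pads swing forward as they close: fully open they stand 13 mm farther back than shut.
Start: joints at [-1.328, 0.053, 1.613, -0, 1.476, -0.119], TCP at [0.221, -0.585, 0.231] pointing down, gripper open.
Joint ranges: [-3.01, 3.01], [-1.01, 2.22], [0.06, 2.58], [-1.02, 4.17], [0.09, 2.62], [-3.14, 3.14]. Speed limits (rad/s): [2.57, 2.57, 3.14, 3.14, 3.14, 3.14].

### API

Orientations are given as a unit quaternion [w, x, y, z].
In Python, from plant import monitor, vision, manip gives the robot as it stands. The module is installed in compiled form; this text tells all that it offers.
- The arm moves only by the tool arm_command, never from a script. Its argument "rows" is a list of rows, each a list of 3 entries, a list of its own where there are three numbers: the finger opening in mm, from 0 to 85.4, then the shift along the world's x, y, z in units of 30 cm (1.0 is 30 cm), then the turn, a rotation vector about the world's x, y, z in units of pi/2 rad (1.0 is pi/2 rad). In form: [[claw, [x, y, z], [wx, wy, wz]], ...]. A call has 1 to 12 rows; each row is the pose to reach, as a shift and turn from the pose commanded when the call began; what a row does not reach only later rows make up. A row lasts 1/12 s, in which the tool goes at most 41.7 mm and 7.16 degrees, less where a joint would pass 70% of its speed; a pose out of reach is approached as far as the arm can. A call with a number of a shift or a turn outside -1 to 1 is refused whole. A call with a gripper value outside its range is refused whole. The fingers move at their own pace and stop on an object; the grip force is fixed at half the most. Time passes only in rows, so rows that repeat a pose let the fingers close. It gives the time, the measured TCP pose, the force, the opening and the grip force at its end, in the units of the state.
- monitor.state(): the state, without advancing time (a new reading comes with each control period).
- vision.grab_frame(name): name is "side" or "top" or "wrist"; returns a dict with "color" (400x640x3 uint8, red, green, blue), "z_map" (400x640 float32, m along the optical axis (not along the pixel's ray), 0 where there is no reading), "mtx" (3x3 intrinsics, pixels), "R" (3x3) and "t" (3): a world point X has camera coordinates R X + t. Camera axes: x right, y down, z forward; pixel columns grow to the right and rows downward; lengths in m; the calibration is good to about 2 mm. A picture is of the moment at which its call begins.
- manip.job_done(): hands the job in; it is judged then, once.
The state is a dict: "time": time; "joint_pos": joint angles; "joint_vel": joint speeds; "joint_efforts": joint torques, N m; "tool_pos": TCP position; "tool_rot": TCP orientation; "contact_force": force on the tool from outside, world axes, zero at the start; "ft_torque": the same for the moment, N m; "gripper_width": opening from 0.0 (shut) to 1.0 (fully open); "grasp_force": force on a finger pad.
Only numpy, scipy, OpenCV 4.12 (cv2) and the standard library are available. Lean on these libraries where they do the work, as an engineer would, in place of code of your own. Each camera call takes 0.05 s, during which the arm holds its last target. There are 200 camera calls.

### The job

Finish the parquet module on the plywood lay-up board: take the two full-length oak blocks from the card sheet, lay them flat in the two open places of the pinwheel and push each one home against the fence and its neighbours, so that all five blocks make one closed square with tight joints. The finished faces bruise, so grip lightly, set the blocks down without dropping them and push gently. Keep the three laid blocks in their places and leave the short offcut and everything else on the bench where it is.

Things in the scene. Friction and masses are not known exactly. Their poses are not given: they have to be found in the camera images.
- layup_board: fixed plywood board 12 mm thick, spanning -160..+120 mm in its x and y; beech fence battens 30 wide, 18 high (top 30 above the bench) on its +x and +y edges, inner faces at x = +90 and y = +90; other sides open. Origin: underside, middle of the 180 x 180 mm module (x, y -90..+90), which fills the fence corner. Left or right of the robot, turned up to 0.35 rad
- place_a (a point): centre, on the board's top, of an open place: block lengthwise along board x, its +x end on the +x fence, its +y long side on the end of laid_1 and the side of laid_key. At (+30, -60, +12) mm in the board's frame, axes as the board; open towards -y
- place_b (a point): centre, on the board's top, of the other open place: block lengthwise along board y, its +y end on the side of laid_2, its +x long side on laid_key and on the -x end of the block in place_a. At (-60, -30, +12) mm in the board's frame, axes as the board; open towards -x
- block_1: full-length oak block 120 x 60 x 25 mm, 0.09 to 0.18 kg, lying flat, right way up, on the card sheet. Origin: centre of its underside; x along its length, z up. Identical to block_2: either may go in either place. Bruises if gripped above 60 N a side or knocked or pressed above 100 N: a 20 N grip is plenty
- block_2: the other full-length block, identical to block_1, about 160 mm from it on the card sheet
- laid_1: a full-length block (120 x 60 x 25 mm) already laid, loose on the board in the corner of the two fences, long way along the board's y; its centre belongs at (+60, +30, +12) mm in the board's frame. Origin: centre of its underside, x along its length
- laid_2: a full-length block already laid, loose on the board against the +y fence, long way along the board's x; its centre belongs at (-30, +60, +12) mm in the board's frame. Origin: centre of its underside, x along its length
- laid_key: the square key block (60 x 60 x 25 mm) at the middle of the pinwheel, already laid, loose on the board, its centre at the board's origin. Origin: centre of its underside. All laid blocks are backed by the fences towards the board's +x and +y, with joints of at most about 0.5 mm still open
- card_sheet: the cardboard sheet 280 (x) x 300 (y) mm, 4 mm thick, fixed flat on the bench, on the other side of the centre line from the board; the two full blocks lie on it side by side (nearer the robot), the offcut and a tape roll behind them. Origin: centre of its underside
- offcut: a short oak offcut 78 x 60 x 25 mm lying on the card sheet behind the blocks: not part of the module, leave it. Origin: centre of its underside, x along its length
- tape_roll: a cream roll of masking tape lying flat on the card sheet, 90 mm across, 25 mm high: leave it. Origin: centre of its underside
- tape_roll_2: a wider cream roll of tape lying flat on the bench beyond the work, 100 mm across, 50 mm high: leave it. Origin: centre of its underside
- glue_bottle: a white glue bottle with a blue cap standing at the near left, 68 mm across, 199 mm high: leave it. Origin: centre of its underside
- mallet: a mallet with a black rubber head (85 x 55 x 55 mm) and wooden handle, 320 mm long, lying at the left side: leave it. Origin: near the middle of its length, on the bench
- pencil: a flat red carpenter's pencil 170 mm long, 8 mm high, lying at the right side: leave it. Origin: near the middle of its length, on the bench
There are look-alikes about, which are no part of the job. Leave any green or red look-alike of the block_1 alone.

How it is judged:
By the outcome, as a careful person would: the job done as asked, in the order asked, and still so for the second after the job is handed in, with the robot touching nothing.
It also fails if it takes over 64 s, if anything falls off the work surface, if the arm or the gripper's body presses on something with over 40 N, if the wrist force passes 120 N, or if a joint passes its speed limit or range.

## Working session

There is one attempt and no reset: what is moved stays moved. The work goes in short steps, Python scripts to look and compute and a tool call to move; the robot and the scene stay as the last step left them, time stands still between calls to the robot, and variables do not carry over. Pictures are saved under pics/ and viewed, at most 13 in all, crops included, and the job is handed in when it is done.

Besides the shell and the picture viewer there is one more tool, called after "Request:" in YAML: its name, and indented under it one key for each argument. arm_command: Moves the arm, as the interface text tells. Shifts and turns lie within -1 to 1; 1 stands for 30 cm of shift or pi/2 rad of turn. Its arguments: {"type":"object","properties":{"rows":{"type":"array"}},"required":["rows"]}

```bash
mkdir -p pics
python3 - <<'E'
from plant import monitor, vision
import cv2,numpy as np,pickle
s=monitor.state();print({k:np.round(v,3) for k,v in s.items()})
f=vision.grab_frame("top");pickle.dump(f,open("top0.pkl","wb"));cv2.imwrite("pics/top0.png",f["color"][:,:,::-1])
print(f["mtx"],f["R"],f["t"])
g=vision.grab_frame("side");pickle.dump(g,open("side0.pkl","wb"));cv2.imwrite("pics/side0.png",g["color"][:,:,::-1])
E
```

```text
{'time': np.float64(0.0), 'joint_pos': array([-1.328,  0.053,  1.614,  0.   ,  1.476, -0.119]), 'joint_vel': array([-0.001,  0.002,  0.   , -0.001,  0.001, -0.001]), 'joint_efforts': array([ 1.0000e-03, -3.9368e+01, -3.7018e+01, -0.0000e+00,  7.0000e-03,
        0.0000e+00]), 'tool_pos': array([ 0.221, -0.584,  0.23 ]), 'tool_rot': array([-0.001,  0.984,  0.18 , -0.   ]), 'contact_force': array([-0.191, -0.471, -0.238]), 'ft_torque': array([-0.01 , -0.004,  0.035]), 'grasp_force': np.float64(0.0), 'gripper_width': np.float64(1.001)}
[[427.23105611   0.         322.02956707]
 [  0.         427.23105611 195.11990583]
 [  0.           0.           1.        ]] [[ 2.36073109e-02 -9.99721309e-01  7.25050056e-07]
 [-9.89594724e-01 -2.33682858e-02 -1.41972550e-01]
 [ 1.41933000e-01  3.35087263e-03 -9.89870595e-01]] [-0.03859813  0.51245091  1.19563376]
```

View pics/top0.png

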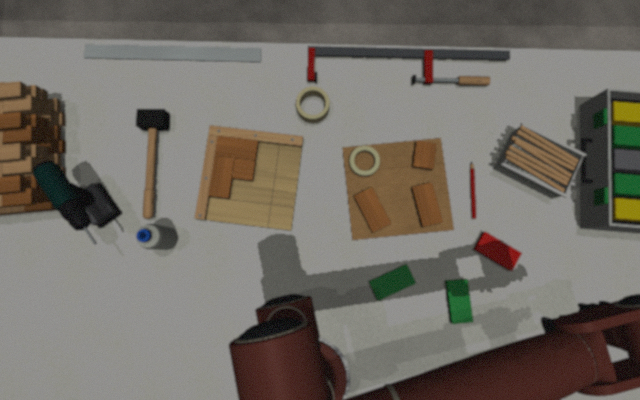

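Top view: the blocks to take are at pixels (372,209) and (427,204) on the card. Look-alikes are the offcut (425,154), greens (392,281) and (459,301), red (497,250), the laid blocks (235,165) and the stack on the left (30,150). I choose the two long blocks nearest the robot on the card and will check them in a close crop.

```bash
cat > h.py <<'E'
import numpy as np,cv2
def ray(f,uv,z):
    """pixels (N,2) -> world points on plane z"""
    uv=np.atleast_2d(np.asarray(uv,float)); d=np.c_[uv,np.ones(len(uv))]@np.linalg.inv(f["mtx"]).T@f["R"]
    c=-f["R"].T@f["t"]; return c+d*((z-c[2])/d[:,2])[:,None]
def proj(f,X):
    p=(np.atleast_2d(X)@f["R"].T+f["t"])@f["mtx"].T; return p[:,:2]/p[:,2:]
E
python3 - <<'E'
import pickle,cv2,numpy as np
from h import *
f=pickle.load(open("top0.pkl","rb"));hsv=cv2.cvtColor(f["color"],cv2.COLOR_RGB2HSV)
for p in [(372,209),(427,204),(425,154),(395,200),(235,145),(230,160),(270,200),(256,133),(205,190)]: print(p,hsv[p[1],p[0]],ray(f,p,.03).round(3)[0])
g=f["color"][:,:,::-1][110:250,180:480];cv2.imwrite("pics/c0.png",cv2.resize(g,None,fx=2.6,fy=2.6,interpolation=cv2.INTER_CUBIC))
w=pickle.load(open("side0.pkl","rb"));print(w["R"],w["t"],-w["R"].T@w["t"])
E
```

```text
(372, 209) [ 14 162 115] [ 0.477 -0.172  0.03 ]
(427, 204) [ 13 153 115] [ 0.495 -0.33   0.03 ]
(425, 154) [ 14 151 120] [ 0.643 -0.326  0.03 ]
(395, 200) [ 15 118 117] [ 0.505 -0.238  0.03 ]
(235, 145) [ 14 159 119] [0.657 0.234 0.03 ]
(230, 160) [ 13 150 122] [0.612 0.246 0.03 ]
(270, 200) [ 20  96 133] [0.496 0.124 0.03 ]
(256, 133) [ 16  94 139] [0.695 0.173 0.03 ]
(205, 190) [ 15 109 143] [0.521 0.314 0.03 ]
[[-0.8482049  -0.52951553  0.01271835]
 [-0.26948051  0.41074681 -0.8710151 ]
 [ 0.455992   -0.74222662 -0.49109158]] [0.41859776 0.17847398 1.39444536] [-0.23270401  1.18334086  0.83493003]
```

View pics/c0.png

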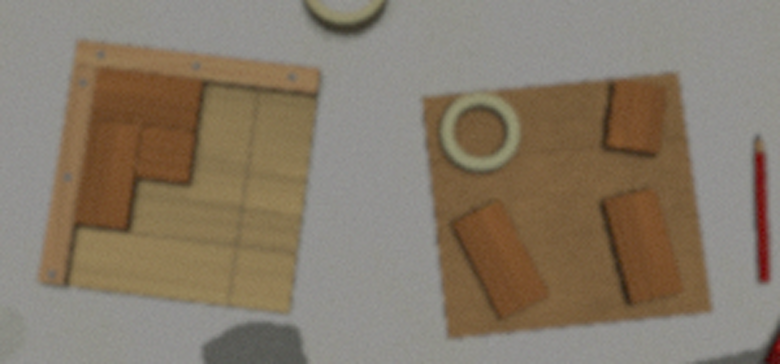

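View pics/side0.png

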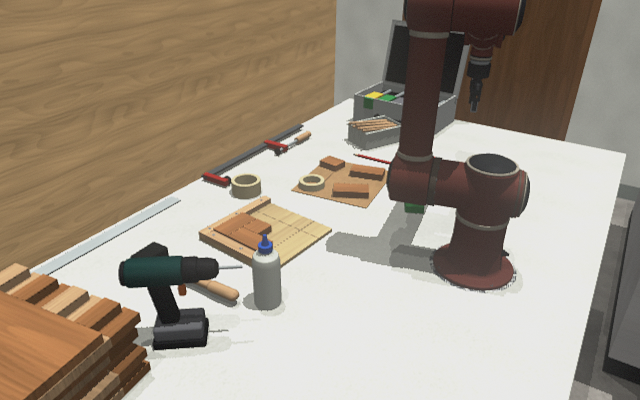

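Crop: the two full-length blocks are at crop pixels (500,258) and (642,246), and the shorter offcut is at (637,117). The laid L of three blocks sits in the fence corner at upper left, and the board is turned by about -0.15 rad. The side view agrees. Next I move over the blocks for a wrist view.

Request:
arm_command:
  rows:
    - [85,[0.83,1.0,0.5],[0,0,0]]
    - [85,[0.83,1.0,0.5],[0,0,0]]
    - [85,[0.83,1.0,0.5],[0,0,0]]
    - [85,[0.83,1.0,0.5],[0,0,0]]
    - [85,[0.83,1.0,0.5],[0,0,0]]
    - [85,[0.83,1.0,0.5],[0,0,0]]
    - [85,[0.83,1.0,0.5],[0,0,0]]
    - [85,[0.83,1.0,0.5],[0,0,0]]
    - [85,[0.83,1.0,0.5],[0,0,0]]
    - [85,[0.83,1.0,0.5],[0,0,0]]
    - [85,[0.83,1.0,0.5],[0,0,0]]

```text
time: 1.02
tool_pos: [0.4739, -0.2803, 0.3849]
tool_rot: [0.001, 0.983, 0.183, 0.003]
contact_force: [0.3, 0.4, 0.7]
gripper_width: 0.992
grasp_force: 0.0
```

Run:
```python
from plant import vision
import cv2,pickle
f=vision.grab_frame("wrist");pickle.dump(f,open("w1.pkl","wb"));cv2.imwrite("pics/w1.png",f["color"][:,:,::-1])
print(f["mtx"],f["R"],-f["R"].T@f["t"])
```

```text
[[326.25107815   0.         322.43255205]
 [  0.         326.25107815 193.64352931]
 [  0.           0.           1.        ]] [[ 0.36117302 -0.93249419  0.00293791]
 [-0.89723484 -0.34665472  0.27349615]
 [-0.25401513 -0.10141542 -0.96186861]] [ 0.53997678 -0.25412562  0.52888516]
```

View pics/w1.png

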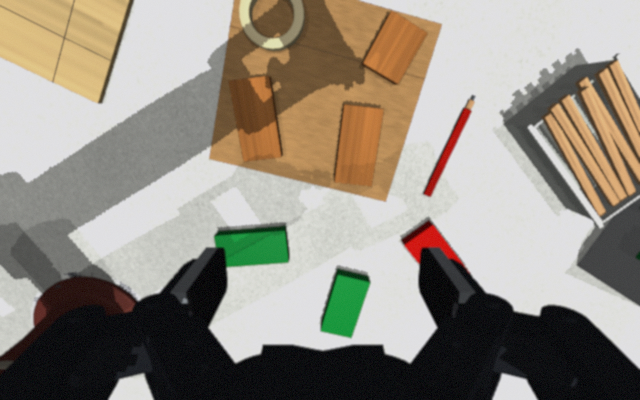

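Wrist view: the blocks are at (257,120), partly shaded, and (358,145). The offcut is at (395,47), the greens at (252,245) and (345,303), and the red at (432,245). I'll segment by depth.

```bash
cat >> h.py <<'E'
def world(f):
    v,u=np.mgrid[0:400,0:640]; Z=f["z_map"]; K=f["mtx"]
    P=np.stack([(u-K[0,2])*Z/K[0,0],(v-K[1,2])*Z/K[1,1],Z],-1)
    W=(P-f["t"])@f["R"]; W[Z<=0]=np.nan; return W
def rects(f,lo,hi,top,amin,box,sat=110):
    """top faces: height window + oak colour -> (centre, long, short, yaw of long axis)"""
    W=world(f); hsv=cv2.cvtColor(f["color"],cv2.COLOR_RGB2HSV)
    m=((W[...,2]>lo)&(W[...,2]<hi)&(W[...,0]>box[0])&(W[...,0]<box[1])&(W[...,1]>box[2])&(W[...,1]<box[3])&(hsv[...,0]<22)&(hsv[...,1]>sat)).astype(np.uint8)
    out=[]
    for c in cv2.findContours(m,cv2.RETR_EXTERNAL,cv2.CHAIN_APPROX_NONE)[0]:
        if cv2.contourArea(c)<amin: continue
        X=ray(f,c[:,0,:],top)[:,:2]; (cx,cy),(w,h),_=r=cv2.minAreaRect((X*1000).astype(np.float32))
        b=cv2.boxPoints(r); e=[b[1]-b[0],b[2]-b[1]]; l=max(e,key=np.linalg.norm)
        a=np.arctan2(l[1],l[0]); a=(a+np.pi/2)%np.pi-np.pi/2
        out.append((round(cx,1),round(cy,1),round(max(w,h),1),round(min(w,h),1),round(float(a),3),round(1000*float(np.nanmedian(W[...,2][m>0])),1)))
    return out
E
python3 - <<'E'
import pickle
from h import *
for n in ("w1","top0"):
    f=pickle.load(open(n+".pkl","rb"))
    for r in rects(f,.017,.045,.029,150,(.35,.75,-.45,-.08)): print(n,r)
f=pickle.load(open("top0.pkl","rb"))
print(rects(f,.005,.022,.012,500,(.35,.8,0,.45),40)); print(rects(f,.024,.045,.037,200,(.35,.8,0,.45),40)); print(rects(f,.024,.045,.037,200,(.35,.8,0,.45),135))
E
```

```text
w1 (497.9, -330.1, 119.9, 60.7, 0.258, 30.0)
w1 (479.5, -172.4, 119.9, 61.7, 0.485, 30.0)
w1 (644.0, -324.2, 79.8, 60.5, -0.131, 30.0)
top0 (475.6, -173.3, 119.2, 61.1, 0.475, 30.0)
top0 (494.2, -331.0, 119.9, 63.7, 0.266, 30.0)
top0 (640.6, -325.4, 80.5, 61.9, -0.128, 30.0)
[(549.1, 175.0, 253.4, 253.2, -0.099, 13.0)]
[(562.4, 185.2, 278.7, 277.9, -0.1, 34.5)]
[(587.5, 234.1, 181.2, 121.1, -0.099, 37.6)]
```

Run:
```python
from plant import monitor
s=monitor.state();print(s["time"],s["tool_pos"].round(4),s["tool_rot"].round(4),s["contact_force"].round(2))
```

```text
1.0667 [ 0.4723 -0.2822  0.3833] [0.0011 0.9832 0.1826 0.0012] [-0.09 -0.07 -0.36]
```

Request:
arm_command:
  rows:
    - [85,[0.027,0.37,-0.5],[0,0,0.07]]
    - [85,[0.027,0.37,-0.5],[0,0,0.07]]
    - [85,[0.027,0.37,-0.5],[0,0,0.07]]
    - [85,[0.027,0.37,-0.5],[0,0,0.07]]
    - [85,[0.027,0.37,-0.93],[0,0,0.07]]
    - [85,[0.027,0.37,-0.93],[0,0,0.07]]
    - [85,[0.027,0.37,-0.93],[0,0,0.07]]
    - [85,[0.027,0.37,-0.93],[0,0,0.07]]
    - [85,[0.027,0.37,-0.93],[0,0,0.07]]
    - [85,[0.027,0.37,-0.93],[0,0,0.07]]

```text
time: 1.9
tool_pos: [0.4766, -0.1736, 0.1005]
tool_rot: [-0.001, 0.972, 0.233, -0.002]
contact_force: [0.2, -0.6, 0.1]
gripper_width: 0.993
grasp_force: 0.0
```

Run:
```python
from plant import vision,monitor
import cv2,pickle
from h import *
f=vision.grab_frame("wrist");pickle.dump(f,open("w2.pkl","wb"));cv2.imwrite("pics/w2.png",f["color"][:,:,::-1])
for r in rects(f,.017,.045,.029,150,(.35,.75,-.45,-.08)): print(r)
s=monitor.state();print(s["time"],s["tool_pos"].round(4),s["tool_rot"].round(4),s["contact_force"].round(2))
```

```text
(511.6, -322.8, 93.1, 68.3, 0.256, 30.0)
(479.3, -171.4, 120.5, 59.9, 0.486, 30.0)
(618.5, -301.7, 82.2, 42.3, 0.736, 30.0)
1.95 [ 0.4784 -0.1744  0.1029] [2.000e-04 9.724e-01 2.332e-01 1.000e-04] [0.42 0.25 0.66]
```

View pics/w2.png

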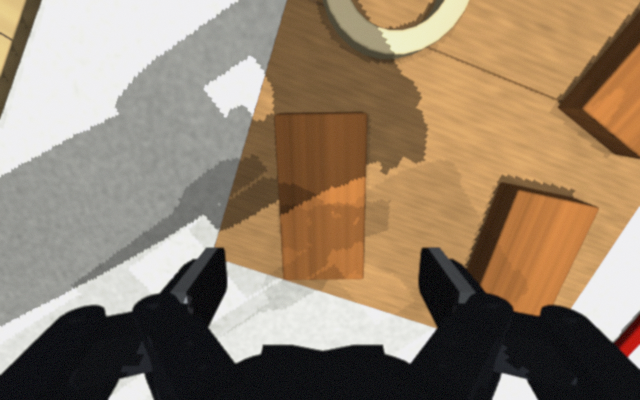

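Block is centred between the fingers (320,195) and aligned. Descending, then closing in small steps.

Request:
arm_command:
  rows:
    - [85,[0,0.007,-0.2],[0,0,0.01]]
    - [85,[0,0.007,-0.2],[0,0,0.01]]
    - [85,[0,0.007,-0.28],[0,0,0.01]]
    - [85,[0,0.007,-0.313],[0,0,0.01]]
    - [68,[0,0.007,-0.313],[0,0,0.01]]
    - [66,[0,0.007,-0.313],[0,0,0.01]]
    - [62,[0,0.007,-0.313],[0,0,0.01]]
    - [62,[0,0.007,-0.313],[0,0,0.01]]

```text
time: 2.62
tool_pos: [0.48, -0.1724, 0.0107]
tool_rot: [0.001, 0.97, 0.241, 0.002]
contact_force: [-0.2, -1.0, 0.9]
gripper_width: 0.724
grasp_force: 0.0
```

Request:
arm_command:
  rows:
    - [60,[0,0,0],[0,0,0]]
    - [60,[0,0,0],[0,0,0]]
    - [59,[0,0,0],[0,0,0]]
    - [59,[0,0,0],[0,0,0]]

```text
time: 2.95
tool_pos: [0.4796, -0.1722, 0.01]
tool_rot: [0.001, 0.97, 0.241, 0.001]
contact_force: [-1.5, -0.9, 5.3]
gripper_width: 0.698
grasp_force: 24.8
```

Request:
arm_command:
  rows:
    - [59,[0,0,0.05],[0,0,0]]
    - [59,[0,0,0.15],[0,0,0]]
    - [59,[0,0,0.28],[0,0,0]]
    - [59,[0.1,0.2,0.35],[0,0,-0.07]]
    - [59,[0.407,0.96,0.4],[0,0,-0.374]]
    - [59,[0.407,0.96,0.4],[0,0,-0.374]]
    - [59,[0.407,0.96,0.4],[0,0,-0.374]]
    - [59,[0.407,0.96,0.4],[0,0,-0.374]]
    - [59,[0.407,0.96,0.4],[0,0,-0.374]]
    - [59,[0.407,0.96,0.4],[0,0,-0.374]]
    - [59,[0.407,0.96,0.4],[0,0,-0.374]]
    - [59,[0.407,0.96,0.4],[0,0,-0.374]]

```text
time: 3.95
tool_pos: [0.602, 0.1228, 0.129]
tool_rot: [-0.002, 0.999, -0.047, 0.001]
contact_force: [-0.5, -1.3, -1.0]
gripper_width: 0.693
grasp_force: 25.0
```

Run:
```python
from plant import vision,monitor
import cv2,pickle
from h import *
f=vision.grab_frame("wrist");pickle.dump(f,open("w3.pkl","wb"));cv2.imwrite("pics/w3.png",f["color"][:,:,::-1])
print(rects(f,.031,.048,.037,300,(.35,.8,0,.45),110))
s=monitor.state();print(s["time"],s["tool_pos"].round(4),s["tool_rot"].round(4),s["contact_force"].round(2),s["grasp_force"],s["gripper_width"])
```

```text
[(598.1, 239.3, 170.0, 126.1, -0.13, 37.8), (689.0, 163.0, 136.9, 28.0, 1.472, 37.8)]
4.0 [0.6009 0.12   0.1283] [-3.000e-04  9.989e-01 -4.750e-02  1.000e-04] [-0.51 -0.89 -1.85] 25.01823216676712 0.6927386369958781
```

View pics/w3.png

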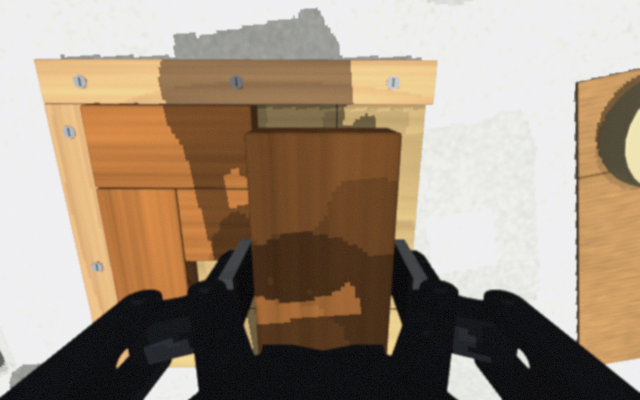

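The block is held level. The fence's inner face runs along row 104 and laid_1's far corners are at (82,105) and (256,105). I'll compute the board pose from those edges.

Run:
```python
import pickle
from h import *
f=pickle.load(open("w3.pkl","rb"))
W=world(f)
for p in [(60,80),(300,80),(150,150),(140,230),(320,200),(420,200)]: print(p,(W[p[1],p[0]]*1000).round(1))
hsv=cv2.cvtColor(f["color"],cv2.COLOR_RGB2HSV).astype(int); g=hsv[...,1]
# saturation edge fence->oak along columns (laid_1 +x side), +y side along rows
e1=[(u,95+np.argmax(np.diff(cv2.GaussianBlur(g.astype(np.float32),(1,3),0)[95:115,u]))+.5) for u in range(95,155,3)]
e2=[(70+np.argmax(np.diff(g[v,70:115]))+.5,v) for v in range(112,250,3)]
A=ray(f,e1,.037)[:,:2]*1000;B=ray(f,e2,.037)[:,:2]*1000
for X in(A,B):
    l=cv2.fitLine(X.astype(np.float32),cv2.DIST_HUBER,0,.01,.01).ravel();print(l.round(3))
for z,ps in((.037,[(82,105),(256,105),(98,188),(103,188),(250,187)]),(.030,[(36,60),(437,61),(82,104),(425,104)])):
    for p in ps: print(z,p,(ray(f,p,z)[0,:2]*1000).round(1))
```

```text
(60, 80) [703.7 299.1  31.5]
(300, 80) [687.9 131.5  31.1]
(150, 150) [650.1 244.1  38.4]
(140, 230) [589.6 267.2  37.6]
(320, 200) [634.9 121.3 148.3]
(420, 200) [581.8  40.5   1.2]
[9.40000e-02 9.96000e-01 6.83195e+02 2.57848e+02]
[ 9.93000e-01 -1.18000e-01  6.37875e+02  2.91898e+02]
0.037 (82, 105) [685.4 284.8]
0.037 (256, 105) [674.  163.6]
0.037 (98, 188) [625.6 290.7]
0.037 (103, 188) [625.2 286.9]
0.037 (250, 187) [615.8 176.9]
0.03 (36, 60) [718.2 312.7]
0.03 (437, 61) [691.4  35.7]
0.03 (82, 104) [686.4 289.6]
0.03 (425, 104) [663.4  44.1]
```

Request:
arm_command:
  rows:
    - [59,[0.006,0,-0.1],[0,0,0]]
    - [59,[0.006,0,-0.22],[0,0,0]]
    - [59,[0.006,0,-0.3],[0,0,0]]
    - [59,[0.006,0,-0.34],[0,0,0]]
    - [59,[0.006,0,-0.355],[0,0,0]]
    - [59,[0.006,0,-0.36],[0,0,0]]
    - [59,[0.006,0,-0.366],[0,0,0]]
    - [59,[0.006,0,-0.371],[0,0,0]]

```text
time: 4.67
tool_pos: [0.6039, 0.1165, 0.0192]
tool_rot: [-0.0, 0.999, -0.05, 0.002]
contact_force: [-0.2, -0.3, -1.5]
gripper_width: 0.697
grasp_force: 25.0
```

Request:
arm_command:
  rows:
    - [59,[0,0,-0.002],[0,0,0]]
    - [59,[0,0,-0.004],[0,0,0]]
    - [59,[0,0,-0.006],[0,0,0]]
    - [59,[0,0,-0.006],[0,0,0]]

```text
time: 5.0
tool_pos: [0.6035, 0.1166, 0.0181]
tool_rot: [0.0, 0.999, -0.05, 0.001]
contact_force: [-3.8, -0.1, 7.2]
gripper_width: 0.69
grasp_force: 26.1
```

Seated on the board at 7 N. Releasing and lifting.

Request:
arm_command:
  rows:
    - [60,[0,0,0],[0,0,0]]
    - [62,[0,0,0],[0,0,0]]
    - [66,[0,0,0],[0,0,0]]
    - [68,[0,0,0],[0,0,0]]
    - [68,[0,0,0.03],[0,0,0]]
    - [68,[0,0,0.15],[0,0,0]]
    - [68,[0,0,0.27],[0,0,0]]
    - [68,[0,0,0.35],[0,0,0]]
    - [68,[0,0,0.35],[0,0,0]]

```text
time: 5.75
tool_pos: [0.6067, 0.117, 0.1286]
tool_rot: [-0.001, 0.999, -0.05, 0.006]
contact_force: [0.7, -0.5, 1.1]
gripper_width: 0.794
grasp_force: 0.0
```

```bash
cat >> h.py <<'E'
O=np.array([587.3,205.3]);YAW=-.098
R2=np.array([[np.cos(YAW),-np.sin(YAW)],[np.sin(YAW),np.cos(YAW)]])
def b2w(p): return (O+R2@np.asarray(p,float)).round(1)
def w2b(p): return (R2.T@(np.asarray(p,float)-O)).round(1)
E
python3 - <<'E'
from plant import vision,monitor
import cv2,pickle
from h import *
f=vision.grab_frame("wrist");pickle.dump(f,open("w4.pkl","wb"));cv2.imwrite("pics/w4.png",f["color"][:,:,::-1])
for r in rects(f,.033,.048,.037,300,(.35,.8,0,.45),110): print(r,w2b(r[:2]),r[4]-YAW)
s=monitor.state();print(s["time"],s["tool_pos"].round(4),s["tool_rot"].round(4),s["contact_force"].round(2))
print(b2w((40,-140)),b2w((40,-100)))
E
```

```text
(603.7, 117.2, 119.2, 59.9, -0.101, 38.1) [ 24.9 -86.1] -0.0030000000000000027
(604.6, 233.6, 151.6, 121.7, -0.097, 38.1) [14.4 29.9] 0.0010000000000000009
5.8 [0.6051 0.1168 0.1254] [-5.000e-04  9.987e-01 -4.990e-02  4.300e-03] [0.27 0.11 0.11]
[613.4  62.1] [617.3 101.9]
```

View pics/w4.png

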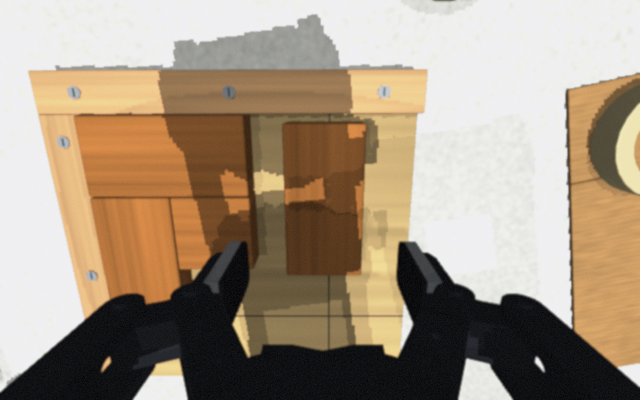

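Block A lies at board (25,-86), squarely aligned, with a clear strip between it and the laid blocks. Closing the fingers and moving behind its -y side.

Request:
arm_command:
  rows:
    - [30,[-0.014,-0.12,0],[0,0,0]]
    - [0,[-0.014,-0.175,0],[0,0,0]]
    - [0,[-0.014,-0.175,0],[0,0,0]]
    - [0,[-0.014,-0.175,-0.08],[0,0,0]]
    - [0,[-0.014,-0.175,-0.2],[0,0,0]]
    - [0,[-0.014,-0.175,-0.28],[0,0,0]]
    - [0,[-0.014,-0.175,-0.29],[0,0,0]]
    - [0,[-0.014,-0.175,-0.29],[0,0,0]]

```text
time: 6.47
tool_pos: [0.5955, 0.0646, 0.0302]
tool_rot: [-0.0, 0.999, -0.05, -0.003]
contact_force: [0.5, -0.6, 0.4]
gripper_width: 0.002
grasp_force: 0.0
```

Request:
arm_command:
  rows:
    - [0,[0,0,-0.045],[0,0,0]]
    - [0,[0,0.01,-0.045],[0,0,0]]
    - [0,[0.002,0.02,-0.045],[0,0,0]]
    - [0,[0.003,0.03,-0.045],[0,0,0]]
    - [0,[0.004,0.04,-0.045],[0,0,0]]
    - [0,[0.005,0.05,-0.045],[0,0,0]]
    - [0,[0.006,0.06,-0.045],[0,0,0]]
    - [0,[0.007,0.07,-0.045],[0,0,0]]
    - [0,[0.008,0.08,-0.045],[0,0,0]]
    - [0,[0.009,0.09,-0.045],[0,0,0]]

```text
time: 7.3
tool_pos: [0.6009, 0.0913, 0.02]
tool_rot: [0.0, 0.999, -0.05, 0.0]
contact_force: [-0.7, -1.1, 0.4]
gripper_width: -0.002
grasp_force: 0.8
```

```bash
cat > look.py <<'E'
import sys,cv2,pickle
from plant import vision,monitor
from h import *
n=sys.argv[1]; cam=sys.argv[2]
f=vision.grab_frame(cam);pickle.dump(f,open(n+".pkl","wb"));cv2.imwrite(f"pics/{n}.png",f["color"][:,:,::-1])
for r in rects(f,.033,.048,.037,100,(.35,.8,0,.45),110): print(r,w2b(r[:2]),round(r[4]-YAW,3))
s=monitor.state();print(s["time"],s["tool_pos"].round(4),w2b(s["tool_pos"][:2]*1000),s["tool_rot"].round(4),s["contact_force"].round(2),s["gripper_width"].round(3))
E
python3 look.py p1 wrist
```

```text
(570.0, 146.1, 19.4, 4.9, -1.029, 38.0) [-11.4 -60.6] -0.931
(622.9, 133.3, 83.4, 60.5, -0.1, 38.0) [ 42.5 -68.2] -0.002
(605.7, 199.5, 152.4, 65.7, -0.368, 38.0) [18.9 -4. ] -0.27Traceback (most recent call last):
  File "look.py", line 7, in <module>
    s=monitor.state();print(s["time"],s["tool_pos"].round(4),w2b(s["tool_pos"][:2]*1000),s["tool_rot"].round(4),s["contact_force"].round(2),s["gripper_width"].round(3))
                                                                                                                                            ^^^^^^^^^^^^^^^^^^^^^^^^
AttributeError: 'float' object has no attribute 'round'
```

Request:
arm_command:
  rows:
    - [0,[0,0.005,0],[0,0,0]]
    - [0,[0.001,0.01,0],[0,0,0]]
    - [0,[0.002,0.015,0],[0,0,0]]
    - [0,[0.002,0.019,0],[0,0,0]]
    - [0,[0.002,0.022,0],[0,0,0]]
    - [0,[0.002,0.024,0],[0,0,0]]

```text
time: 7.85
tool_pos: [0.6013, 0.0984, 0.0198]
tool_rot: [-0.0, 0.999, -0.05, -0.0]
contact_force: [0.2, -0.8, 1.5]
gripper_width: -0.004
grasp_force: 0.7
```

```bash
sed -i 's/s\["gripper_width"\].round(3)/s["gripper_width"]/' look.py; python3 look.py p2 wrist
```

```text
(570.6, 153.0, 19.4, 4.8, -1.029, 38.0) [-11.5 -53.7] -0.931
(601.8, 178.8, 163.8, 120.0, -0.368, 38.0) [ 17. -25.] -0.27
7.9 [0.6013 0.0985 0.0198] [  24.4 -105. ] [-1.000e-04  9.988e-01 -5.000e-02  0.000e+00] [-0.3  -1.21  1.3 ] -0.002224845974759731
```

Request:
arm_command:
  rows:
    - [0,[0,0.0015,0],[0,0,0]]
    - [0,[0,0.003,0],[0,0,0]]
    - [0,[0,0.0045,0],[0,0,0]]

```text
time: 8.15
tool_pos: [0.6013, 0.0996, 0.0198]
tool_rot: [0.0, 0.999, -0.05, 0.0]
contact_force: [0.1, -1.9, 1.7]
gripper_width: -0.002
grasp_force: 0.9
```

Request:
arm_command:
  rows:
    - [0,[0,0.0015,0],[0,0,0]]
    - [0,[0,0.003,0],[0,0,0]]

```text
time: 8.32
tool_pos: [0.6013, 0.1002, 0.0198]
tool_rot: [0.0, 0.999, -0.05, 0.0]
contact_force: [0.7, -2.9, 0.7]
gripper_width: -0.0
grasp_force: 1.6
```

Request:
arm_command:
  rows:
    - [0,[0,0.0015,0],[0,0,0]]
    - [0,[0,0.003,0],[0,0,0]]

```text
time: 8.48
tool_pos: [0.6014, 0.1005, 0.0198]
tool_rot: [0.001, 0.999, -0.05, 0.0]
contact_force: [0.0, -5.9, 0.6]
gripper_width: -0.0
grasp_force: 3.3
```

Request:
arm_command:
  rows:
    - [0,[0,0.0015,0],[0,0,0]]
    - [0,[0,0.003,0],[0,0,0]]

```text
time: 8.65
tool_pos: [0.6014, 0.1006, 0.0198]
tool_rot: [0.002, 0.999, -0.05, 0.0]
contact_force: [-0.2, -9.9, 0.5]
gripper_width: -0.005
grasp_force: 4.8
```

Request:
arm_command:
  rows:
    - [0,[0,0.001,0],[0,0,0]]
    - [0,[-0.002,-0.02,0],[0,0,0]]
    - [0,[-0.007,-0.073,0],[0,0,0]]
    - [0,[-0.1,-0.064,0],[0,0,0]]
    - [0,[-0.2,-0.054,0],[0,0,0]]
    - [0,[-0.279,-0.046,0],[0,0,0]]
    - [0,[-0.272,0.06,0],[0,0,0]]
    - [0,[-0.259,0.163,0],[0,0,0]]
    - [0,[-0.259,0.163,0],[0,0,0]]
    - [0,[-0.259,0.163,0],[0,0,0]]

```text
time: 9.48
tool_pos: [0.5233, 0.1528, 0.0198]
tool_rot: [-0.001, 0.999, -0.049, -0.0]
contact_force: [0.3, 0.6, 0.2]
gripper_width: -0.0
grasp_force: 0.0
```

```bash
python3 look.py p3 wrist
```

```text
(565.4, 208.4, 179.3, 135.9, 1.473, 38.0) [-22.1   0.9] 1.571
9.5333 [0.5234 0.1519 0.0197] [-58.4 -59.4] [-3.000e-04  9.988e-01 -4.940e-02 -2.000e-04] [-0.69  0.42 -0.4 ] 0.0016911091653952193
```

View pics/p3.png

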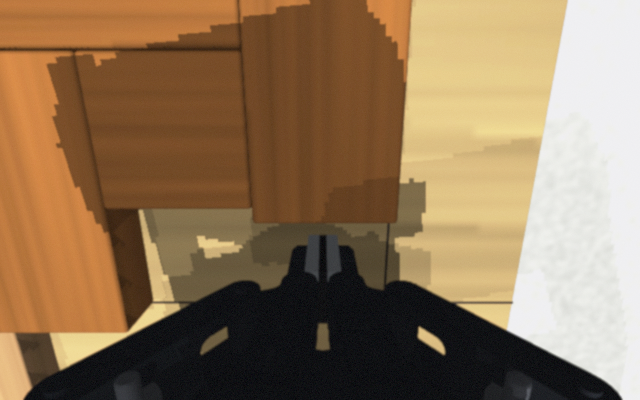

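The joint is closed along the block's side, and the fingers stand behind its -x end (325,220). Pushing toward the +x fence.

Request:
arm_command:
  rows:
    - [0,[0.01,-0.001,0],[0,0,0]]
    - [0,[0.02,-0.002,0],[0,0,0]]
    - [0,[0.03,-0.003,0],[0,0,0]]
    - [0,[0.037,-0.004,0],[0,0,0]]
    - [0,[0.043,-0.004,0],[0,0,0]]
    - [0,[0.048,-0.005,0],[0,0,0]]

```text
time: 10.03
tool_pos: [0.5379, 0.1493, 0.0196]
tool_rot: [0.0, 0.999, -0.05, -0.001]
contact_force: [-3.0, -1.2, -0.0]
gripper_width: -0.0
grasp_force: 1.1
```

```bash
cat > edge.py <<'E'
import sys,pickle
from h import *
# near-edge (board -x) of oak tops just left/right of the tool: column scans in a mask, cast at z=.037
f=pickle.load(open(sys.argv[1]+".pkl","rb"));W=world(f);m=(W[...,2]>.033)&(W[...,2]<.045)
h=cv2.cvtColor(f["color"],cv2.COLOR_RGB2HSV);m&=(h[...,0]<22)&(h[...,1]>110)
for u in range(90,420,15):
    v=np.flatnonzero(m[:,u])
    if len(v): print(u,v[-1],w2b(ray(f,(u,v[-1]+.5),.037)[0,:2]*1000),end=' ; ')
print()
E
python3 look.py p4 wrist; python3 edge.py p4
```

```text
(572.7, 208.1, 180.0, 151.2, 1.471, 38.0) [-14.8   1.4] 1.569
10.0833 [0.5382 0.1493 0.0197] [-43.3 -60.5] [ 1.000e-04  9.987e-01 -5.020e-02 -2.000e-04] [-1.45 -0.1  -0.  ] 0.0013806746137407467
90 354 [-87.2  49.4] ; 105 346 [-82.7  41.5] ; 120 338 [-78.2  33.8] ; 135 242 [-29.9  19. ] ; 150 242 [-29.9  12.6] ; 165 242 [-29.9   6.3] ; 180 242 [-30.   0.] ; 195 242 [-30.   -6.3] ; 210 242 [-30.  -12.6] ; 225 242 [-30.  -18.9] ; 240 242 [-30.  -25.3] ; 255 245 [-31.4 -31.5] ; 270 245 [-31.4 -37.8] ; 285 245 [-31.4 -44.2] ; 300 245 [-31.5 -50.5] ; 315 245 [-31.5 -56.8] ; 330 245 [-31.5 -63.2] ; 345 245 [-31.5 -69.5] ; 360 245 [-31.5 -75.8] ; 375 245 [-31.5 -82.2] ; 390 243 [-30.6 -88.5] ; 405 3 [ 59.5 -88.6] ;
```

Request:
arm_command:
  rows:
    - [0,[0.002,0,0],[0,0,0]]
    - [0,[0.004,0,0],[0,0,0]]
    - [0,[0.006,0,0],[0,0,0]]

```text
time: 10.33
tool_pos: [0.5396, 0.1497, 0.0195]
tool_rot: [0.0, 0.999, -0.05, -0.0]
contact_force: [-0.5, 0.2, 0.0]
gripper_width: -0.001
grasp_force: 0.6
```

Request:
arm_command:
  rows:
    - [0,[0.0015,0,0],[0,0,0]]
    - [0,[0.003,0,0],[0,0,0]]

```text
time: 10.5
tool_pos: [0.5407, 0.1498, 0.0197]
tool_rot: [-0.0, 0.999, -0.05, 0.0]
contact_force: [-1.4, -1.1, 0.3]
gripper_width: 0.001
grasp_force: 1.2
```

Request:
arm_command:
  rows:
    - [0,[0.0015,0,0],[0,0,0]]
    - [0,[0.003,0,0],[0,0,0]]

```text
time: 10.67
tool_pos: [0.5407, 0.1498, 0.0197]
tool_rot: [0.0, 0.999, -0.05, -0.001]
contact_force: [-6.7, -0.4, 3.8]
gripper_width: -0.001
grasp_force: 3.2
```

Request:
arm_command:
  rows:
    - [0,[0.0015,0,0],[0,0,0]]
    - [0,[0.0015,0,0],[0,0,0]]
    - [0,[-0.05,0.005,0],[0,0,0]]
    - [0,[-0.08,0.005,0.1],[0,0,0]]
    - [0,[-0.08,0,0.2],[0,0,0]]
    - [30,[-0.1,-1,0.33],[0,0,0.229]]
    - [60,[-0.14,-1,0.33],[0,0,0.229]]
    - [85,[-0.14,-1,0.33],[0,0,0.229]]
    - [85,[-0.14,-1,0.33],[0,0,0.229]]
    - [85,[-0.14,-1,0.33],[0,0,0.229]]
    - [85,[-0.14,-1,0.33],[0,0,0.229]]
    - [85,[-0.14,-1,0.33],[0,0,0.229]]

```text
time: 11.67
tool_pos: [0.5016, -0.1285, 0.1168]
tool_rot: [0.001, 0.992, 0.13, 0.001]
contact_force: [-0.2, -0.9, 0.5]
gripper_width: 0.973
grasp_force: 0.0
```

Request:
arm_command:
  rows:
    - [85,[0,-0.3,0],[0,0,0]]
    - [85,[0,-0.6,-0.05],[0,0,0]]
    - [85,[0,-0.6,-0.05],[0,0,0]]
    - [85,[0,-0.6,-0.05],[0,0,0]]
    - [85,[0,-0.6,-0.05],[0,0,0]]
    - [85,[0,-0.6,-0.05],[0,0,0]]
    - [85,[0,-0.6,-0.05],[0,0,0]]

```text
time: 12.25
tool_pos: [0.5014, -0.3067, 0.1007]
tool_rot: [-0.0, 0.992, 0.129, 0.0]
contact_force: [0.4, -0.8, 0.7]
gripper_width: 0.998
grasp_force: 0.0
```

```bash
python3 - <<'E'
from plant import vision,monitor
import pickle
from h import *
f=vision.grab_frame("wrist")
for r in rects(f,.017,.045,.029,150,(.35,.75,-.45,-.08)): print(r)
s=monitor.state();print(s["time"],s["tool_pos"].round(4),s["tool_rot"].round(4),2*np.arctan2(s["tool_rot"][2],s["tool_rot"][1]))
E
python3 look.py p5 top
```

```text
(498.3, -330.3, 120.7, 59.9, 0.256, 30.0)
(626.9, -322.3, 59.9, 46.3, 1.444, 30.0)
12.3 [ 0.5015 -0.3057  0.1007] [-2.000e-04  9.916e-01  1.295e-01  2.000e-04] 0.2598026312598969
(588.9, 212.4, 197.8, 188.2, 1.467, 37.6) [0.9 7.2] 1.565
12.35 [ 0.5016 -0.3051  0.1008] [ -35.4 -516.4] [-2.000e-04  9.915e-01  1.300e-01  2.000e-04] [0.14 0.81 0.46] 0.9935377825186256
```

Request:
arm_command:
  rows:
    - [85,[-0.011,-0.082,0],[0,0,0]]
    - [85,[-0.011,-0.082,-0.12],[0,0,0]]
    - [85,[-0.011,-0.082,-0.24],[0,0,0]]
    - [85,[-0.011,-0.082,-0.29],[0,0,0]]
    - [70,[-0.011,-0.082,-0.303],[0,0,0]]
    - [66,[-0.011,-0.082,-0.303],[0,0,0]]
    - [62,[-0.011,-0.082,-0.303],[0,0,0]]
    - [62,[-0.011,-0.082,-0.303],[0,0,0]]
    - [60,[-0.011,-0.082,-0.303],[0,0,0]]
    - [60,[-0.011,-0.082,-0.303],[0,0,0]]
    - [59,[-0.011,-0.082,-0.303],[0,0,0]]
    - [59,[-0.011,-0.082,-0.303],[0,0,0]]

```text
time: 13.35
tool_pos: [0.4991, -0.3316, 0.0117]
tool_rot: [0.001, 0.992, 0.129, 0.001]
contact_force: [-0.3, 2.0, 7.0]
gripper_width: 0.698
grasp_force: 23.8
```

Request:
arm_command:
  rows:
    - [59,[0,0,0.05],[0,0,0]]
    - [59,[0,0,0.15],[0,0,0]]
    - [59,[0,0,0.28],[0,0,0]]
    - [59,[0,0.2,0.4],[0,0,0.08]]
    - [59,[0,1,0.4],[0,0,0.775]]
    - [59,[0,1,0.4],[0,0,0.775]]
    - [59,[0,1,0.4],[0,0,0.775]]
    - [59,[0,1,0.4],[0,0,0.775]]
    - [59,[0,1,0.4],[0,0,0.775]]
    - [59,[0,1,0.4],[0,0,0.775]]
    - [59,[0,1,0.4],[0,0,0.775]]

```text
time: 14.27
tool_pos: [0.4972, -0.0268, 0.1299]
tool_rot: [-0.001, 0.805, 0.593, 0.001]
contact_force: [-0.5, 0.5, -2.2]
gripper_width: 0.695
grasp_force: 24.0
```

Run:
```python
from plant import monitor
from h import *
s=monitor.state();y=2*np.arctan2(s["tool_rot"][2],s["tool_rot"][1]);p=s["tool_pos"]
print(p.round(4),y,((np.array([.498,.1759,.105])-p)/.3).round(3),((1.473-y)/(np.pi/2)).round(3),s["grasp_force"])
```

```text
[ 0.4972 -0.0268  0.1299] 1.2692932229425498 [ 0.003  0.676 -0.083] 0.13 23.960157930850983
```

Request:
arm_command:
  rows:
    - [59,[0.003,0.67,-0.05],[0,0,0.12]]
    - [59,[0.003,0.67,-0.05],[0,0,0.12]]
    - [59,[0.003,0.67,-0.05],[0,0,0.12]]
    - [59,[0.003,0.67,-0.05],[0,0,0.12]]
    - [59,[0.003,0.67,-0.05],[0,0,0.12]]
    - [59,[0.003,0.67,-0.05],[0,0,0.12]]
    - [59,[0.003,0.67,-0.05],[0,0,0.12]]
    - [59,[0.003,0.67,-0.05],[0,0,0.12]]

```text
time: 14.93
tool_pos: [0.4987, 0.1698, 0.1146]
tool_rot: [0.0, 0.749, 0.663, -0.0]
contact_force: [0.1, 0.0, -0.6]
gripper_width: 0.694
grasp_force: 24.0
```

```bash
cat > d.py <<'E'
from plant import monitor,vision
from h import *
import cv2
f=vision.grab_frame("wrist");cv2.imwrite("pics/d.png",f["color"][:,:,::-1])
s=monitor.state();y=2*np.arctan2(s["tool_rot"][2],s["tool_rot"][1]);p=s["tool_pos"]
print(p.round(4),y,((np.array([.498,.1759,.021])-p)/.3).round(3),((1.473-y)/(np.pi/2)).round(3),s["grasp_force"])
for r in rects(f,.06,.2,p[2]+.0165,300,(.35,.8,0,.45),90): print(r,w2b(r[:2]),round(r[4]-YAW,3))
for r in rects(f,.033,.048,.037,300,(.35,.8,0,.45),110): print(r,w2b(r[:2]),round(r[4]-YAW,3))
E
python3 d.py
```

```text
[0.4988 0.1693 0.1147] 1.4474990459623698 [-0.003  0.022 -0.312] 0.016 23.95976722240448
(501.1, 178.3, 104.1, 71.0, 1.43, 132.8) [-83.1 -35.3] 1.528
(587.7, 203.4, 181.1, 173.3, -0.097, 38.0) [ 0.6 -1.9] 0.001
```

View pics/d.png

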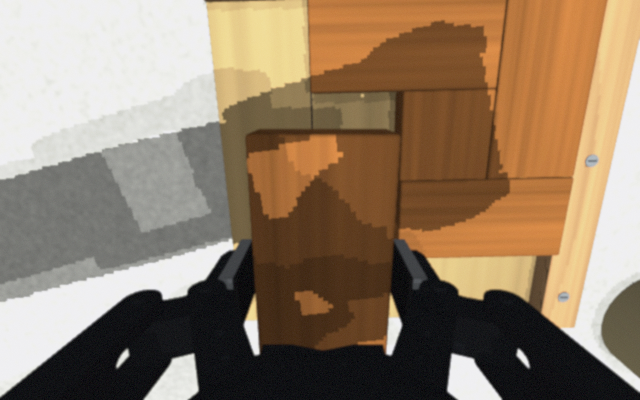

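Request:
arm_command:
  rows:
    - [59,[-0.003,0.022,-0.08],[0,0,0.016]]
    - [59,[-0.003,0.022,-0.18],[0,0,0.016]]
    - [59,[-0.003,0.022,-0.26],[0,0,0.016]]
    - [59,[-0.003,0.022,-0.29],[0,0,0.016]]
    - [59,[-0.003,0.022,-0.3],[0,0,0.016]]
    - [59,[-0.003,0.022,-0.306],[0,0,0.016]]
    - [59,[-0.003,0.022,-0.311],[0,0,0.016]]
    - [59,[-0.003,0.022,-0.311],[0,0,0.016]]

```text
time: 15.65
tool_pos: [0.4993, 0.1766, 0.0231]
tool_rot: [0.001, 0.741, 0.672, 0.001]
contact_force: [-0.2, -0.1, -1.4]
gripper_width: 0.696
grasp_force: 23.9
```

Request:
arm_command:
  rows:
    - [59,[0,0,-0.003],[0,0,0]]
    - [59,[0,0,-0.006],[0,0,0]]
    - [59,[0,0,-0.006],[0,0,0]]

```text
time: 15.9
tool_pos: [0.4983, 0.1767, 0.0203]
tool_rot: [0.0, 0.741, 0.672, 0.0]
contact_force: [0.0, 0.0, -1.2]
gripper_width: 0.695
grasp_force: 23.9
```

Request:
arm_command:
  rows:
    - [59,[0,0,-0.002],[0,0,0]]
    - [59,[0,0,-0.004],[0,0,0]]
    - [59,[0,0,-0.004],[0,0,0]]

```text
time: 16.15
tool_pos: [0.4983, 0.1768, 0.0198]
tool_rot: [0.0, 0.741, 0.672, -0.0]
contact_force: [-4.2, -0.3, 7.3]
gripper_width: 0.695
grasp_force: 24.9
```

Seated at 7 N. Releasing, lifting and looking.

Request:
arm_command:
  rows:
    - [60,[0,0,0],[0,0,0]]
    - [62,[0,0,0],[0,0,0]]
    - [66,[0,0,0],[0,0,0]]
    - [68,[0,0,0],[0,0,0]]
    - [68,[0,0,0.03],[0,0,0]]
    - [68,[0,0,0.15],[0,0,0]]
    - [68,[0,0,0.27],[0,0,0]]
    - [68,[0,0,0.35],[0,0,0]]
    - [68,[0,0,0.35],[0,0,0]]
    - [68,[0,0,0.35],[0,0,0]]

```text
time: 16.98
tool_pos: [0.4995, 0.177, 0.1264]
tool_rot: [0.001, 0.741, 0.672, 0.002]
contact_force: [-0.6, 0.5, -0.1]
gripper_width: 0.795
grasp_force: 0.0
```

```bash
python3 look.py p6 wrist; python3 -c "
from h import *
print(b2w((-138,-32)))"
```

```text
(499.3, 175.4, 119.4, 59.9, 1.473, 38.0) [-84.7 -38.4] 1.571
(588.0, 206.9, 180.9, 180.5, -0.096, 38.0) [0.5 1.7] 0.002
17.0333 [0.4981 0.1767 0.1242] [-85.9 -37.2] [3.000e-04 7.407e-01 6.718e-01 5.000e-04] [-0.33  0.35 -0.67] 0.7909208474497239
[446.8 187. ]
```

Request:
arm_command:
  rows:
    - [30,[-0.12,0.01,0],[0,0,0]]
    - [0,[-0.169,0.014,0],[0,0,0]]
    - [0,[-0.169,0.014,0],[0,0,0]]
    - [0,[-0.169,0.014,-0.08],[0,0,0]]
    - [0,[-0.169,0.014,-0.2],[0,0,0]]
    - [0,[-0.169,0.014,-0.3],[0,0,0]]
    - [0,[-0.169,0.014,-0.335],[0,0,0]]
    - [0,[-0.169,0.014,-0.345],[0,0,0]]
    - [0,[-0.169,0.014,-0.345],[0,0,0]]

```text
time: 17.78
tool_pos: [0.4468, 0.1806, 0.0191]
tool_rot: [-0.001, 0.741, 0.672, -0.001]
contact_force: [0.6, 0.4, 0.8]
gripper_width: -0.0
grasp_force: 0.0
```

Request:
arm_command:
  rows:
    - [0,[0.01,-0.001,0],[0,0,0]]
    - [0,[0.02,-0.002,0],[0,0,0]]
    - [0,[0.03,-0.003,0],[0,0,0]]
    - [0,[0.04,-0.004,0],[0,0,0]]
    - [0,[0.05,-0.005,0],[0,0,0]]
    - [0,[0.06,-0.006,0],[0,0,0]]
    - [0,[0.07,-0.007,0],[0,0,0]]
    - [0,[0.08,-0.008,0],[0,0,0]]
    - [0,[0.09,-0.009,0],[0,0,0]]
    - [0,[0.097,-0.01,0],[0,0,0]]

```text
time: 18.62
tool_pos: [0.4767, 0.1778, 0.02]
tool_rot: [0.0, 0.741, 0.672, 0.0]
contact_force: [-2.4, -0.5, 1.0]
gripper_width: 0.001
grasp_force: 0.8
```

```bash
python3 look.py p7 wrist; python3 look.py p7t top
```

```text
(524.8, 136.5, 19.4, 4.9, -0.738, 38.0) [-55.5 -74.6] -0.64
(561.8, 196.5, 154.5, 137.8, 1.474, 38.0) [-24.5 -11.3] 1.572
18.6667 [0.477  0.1777 0.02  ] [-107.   -38.2] [2.000e-04 7.407e-01 6.718e-01 2.000e-04] [ 0.38 -0.4  -0.69] 0.000651073511959442
(514.4, 129.5, 61.7, 40.5, 0.039, 37.8) [-65.1 -82.6] 0.137
(616.8, 204.7, 192.6, 130.6, 1.525, 37.8) [29.4  2.3] 1.623
18.7167 [0.4769 0.1777 0.02  ] [-107.2  -38.2] [2.000e-04 7.408e-01 6.717e-01 3.000e-04] [-0.66  0.11  0.12] -0.00011467134352015977
```

Request:
arm_command:
  rows:
    - [0,[0.003,0,0],[0,0,0]]
    - [0,[0.006,-0.001,0],[0,0,0]]
    - [0,[0.008,-0.001,0],[0,0,0]]
    - [0,[0.01,-0.001,0],[0,0,0]]

```text
time: 19.05
tool_pos: [0.4792, 0.1775, 0.0199]
tool_rot: [-0.0, 0.741, 0.672, -0.0]
contact_force: [-0.1, -0.8, 0.6]
gripper_width: 0.001
grasp_force: 0.5
```

Request:
arm_command:
  rows:
    - [0,[0.0015,0,0],[0,0,0]]
    - [0,[0.003,0,0],[0,0,0]]

```text
time: 19.22
tool_pos: [0.4799, 0.1775, 0.0199]
tool_rot: [-0.0, 0.741, 0.672, -0.0]
contact_force: [-2.1, -0.8, 1.4]
gripper_width: -0.001
grasp_force: 0.9
```

Request:
arm_command:
  rows:
    - [0,[0.0015,0,0],[0,0,0]]
    - [0,[0.003,0,0],[0,0,0]]

```text
time: 19.38
tool_pos: [0.4805, 0.1775, 0.0199]
tool_rot: [-0.0, 0.741, 0.672, -0.001]
contact_force: [-4.0, -0.8, 3.1]
gripper_width: 0.003
grasp_force: 2.0
```

Request:
arm_command:
  rows:
    - [0,[0.0015,0,0],[0,0,0]]
    - [0,[0.003,0,0],[0,0,0]]

```text
time: 19.55
tool_pos: [0.4806, 0.1774, 0.0199]
tool_rot: [-0.001, 0.741, 0.672, -0.002]
contact_force: [-9.4, -1.0, 7.8]
gripper_width: 0.003
grasp_force: 4.6
```

Request:
arm_command:
  rows:
    - [0,[0.001,0,0],[0,0,0]]
    - [0,[0.002,0,0],[0,0,0]]

```text
time: 19.72
tool_pos: [0.4806, 0.1774, 0.0198]
tool_rot: [-0.002, 0.741, 0.672, -0.002]
contact_force: [-11.4, -1.2, 9.5]
gripper_width: -0.0
grasp_force: 5.5
```

Request:
arm_command:
  rows:
    - [0,[-0.02,0.002,0],[0,0,0]]
    - [0,[-0.04,-0.05,0],[0,0,0]]
    - [0,[-0.05,-0.16,0],[0,0,0]]
    - [0,[-0.054,-0.276,0],[0,0,0]]
    - [0,[0.03,-0.285,0],[0,0,0]]
    - [0,[0.119,-0.293,0],[0,0,0]]
    - [0,[0.119,-0.293,0],[0,0,0]]
    - [0,[0.119,-0.293,0],[0,0,0]]

```text
time: 20.38
tool_pos: [0.5199, 0.0893, 0.0205]
tool_rot: [0.001, 0.741, 0.671, 0.001]
contact_force: [-0.5, -0.4, -0.6]
gripper_width: 0.002
grasp_force: 0.0
```

```bash
python3 look.py p8 wrist; python3 edge.py p8
```

```text
(574.3, 148.1, 162.9, 80.8, -0.097, 38.0) [ -7.3 -58.2] 0.001
20.4333 [0.5186 0.0896 0.02  ] [ -57.  -121.9] [2.000e-04 7.408e-01 6.717e-01 2.000e-04] [-0.13 -0.65  0.22] 0.003684407512140575
225 13 [-88.8 -22.1] ; 240 213 [-88.8 -96.2] ; 255 219 [-82.7 -98.9] ; 270 219 [-76.5 -98.9] ; 285 219 [-70.3 -98.9] ; 300 219 [-64.1 -98.9] ; 315 219 [-57.8 -98.9] ; 330 219 [-51.6 -98.9] ; 345 219 [-45.4 -98.9] ; 360 219 [-39.1 -98.9] ; 375 219 [-32.9 -98.9] ; 390 195 [-27.3 -88.5] ; 405 195 [-21.2 -88.5] ;
```

View pics/p8.png

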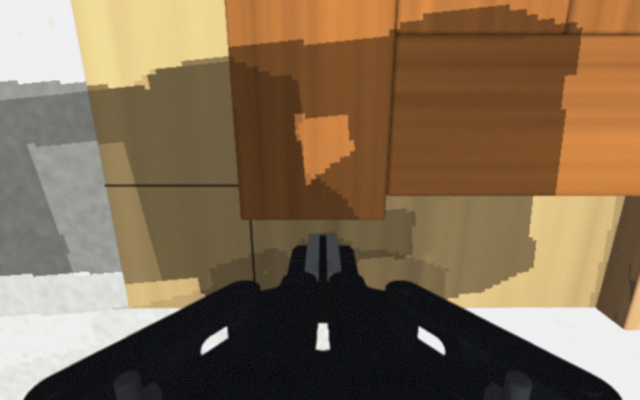

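Block b's side joint is closed. Its end (315,219) stands 10 mm proud, so I push it +y now.

Request:
arm_command:
  rows:
    - [0,[0.001,0.01,0],[0,0,0]]
    - [0,[0.002,0.02,0],[0,0,0]]
    - [0,[0.003,0.03,0],[0,0,0]]
    - [0,[0.004,0.04,0],[0,0,0]]
    - [0,[0.005,0.048,0],[0,0,0]]
    - [0,[0.005,0.055,0],[0,0,0]]
    - [0,[0.006,0.06,0],[0,0,0]]
    - [0,[0.006,0.063,0],[0,0,0]]

```text
time: 21.1
tool_pos: [0.5199, 0.1087, 0.0199]
tool_rot: [-0.0, 0.741, 0.672, -0.0]
contact_force: [-0.6, -1.9, -0.1]
gripper_width: 0.002
grasp_force: 0.6
```

```bash
python3 look.py p9 wrist; python3 edge.py p9|tail -c 400
```

```text
(576.8, 161.2, 165.4, 92.5, -0.097, 38.0) [ -6.1 -44.9] 0.001
21.15 [0.52   0.1088 0.0199] [ -57.5 -102.6] [-1.000e-04  7.406e-01  6.719e-01 -0.000e+00] [-0.56 -0.22  0.07] 0.005548751140404155
240 154 [-88.8 -52.3] ; 255 245 [-85.1 -91. ] ; 270 245 [-78.8 -91. ] ; 285 245 [-72.4 -91. ] ; 300 245 [-66.1 -91. ] ; 315 244 [-59.7 -90.5] ; 330 245 [-53.4 -91. ] ; 345 245 [-47.  -90.9] ; 360 245 [-40.7 -90.9] ; 375 245 [-34.3 -90.9] ; 390 239 [-28.1 -88.2] ; 405 240 [-21.8 -88.6] ;
```

Request:
arm_command:
  rows:
    - [0,[0,0.002,0],[0,0,0]]
    - [0,[0,0.004,0],[0,0,0]]
    - [0,[0,0.006,0],[0,0,0]]

```text
time: 21.4
tool_pos: [0.5203, 0.1103, 0.02]
tool_rot: [0.0, 0.741, 0.672, 0.0]
contact_force: [1.0, -0.2, 0.3]
gripper_width: 0.003
grasp_force: 0.3
```

Request:
arm_command:
  rows:
    - [0,[0,0.0015,0],[0,0,0]]
    - [0,[0,0.003,0],[0,0,0]]

```text
time: 21.57
tool_pos: [0.5203, 0.111, 0.0201]
tool_rot: [0.0, 0.741, 0.672, -0.0]
contact_force: [0.6, -2.7, 0.3]
gripper_width: 0.001
grasp_force: 1.3
```

Request:
arm_command:
  rows:
    - [0,[0,0.0015,0],[0,0,0]]
    - [0,[0,0.003,0],[0,0,0]]

```text
time: 21.73
tool_pos: [0.5203, 0.1111, 0.0201]
tool_rot: [0.001, 0.741, 0.672, -0.001]
contact_force: [0.8, -6.6, 1.1]
gripper_width: -0.002
grasp_force: 3.5
```

Request:
arm_command:
  rows:
    - [0,[0,0.0015,0],[0,0,0]]
    - [0,[0,0.002,0],[0,0,0]]

```text
time: 21.9
tool_pos: [0.5203, 0.1111, 0.0201]
tool_rot: [0.001, 0.741, 0.672, -0.001]
contact_force: [-0.5, -8.3, 0.6]
gripper_width: 0.001
grasp_force: 4.2
```

Request:
arm_command:
  rows:
    - [0,[-0.004,-0.03,0],[0,0,0]]
    - [0,[-0.005,-0.05,0],[0,0,0]]
    - [0,[0.1,-0.06,0],[0,0,0]]
    - [0,[0.2,-0.07,0],[0,0,0]]
    - [0,[0.285,-0.08,0],[0,0,0]]
    - [0,[0.285,-0.08,0],[0,0,0]]

```text
time: 22.4
tool_pos: [0.6103, 0.0878, 0.0213]
tool_rot: [0.001, 0.741, 0.671, 0.002]
contact_force: [-0.1, -0.2, 1.2]
gripper_width: -0.0
grasp_force: 0.0
```

```bash
python3 look.py p10 wrist; python3 edge.py p10
```

```text
(583.3, 156.0, 180.2, 78.2, -0.097, 38.1) [  0.8 -49.5] 0.001
22.45 [0.6078 0.0881 0.0206] [  31.9 -114.6] [3.000e-04 7.412e-01 6.713e-01 9.000e-04] [-0.18 -0.32  0.58] 0.005434506724844281
90 212 [-60.8 -88.5] ; 105 212 [-54.7 -88.5] ; 120 212 [-48.5 -88.5] ; 135 212 [-42.3 -88.5] ; 150 212 [-36.1 -88.6] ; 165 212 [-29.9 -88.6] ; 180 212 [-23.7 -88.6] ; 195 212 [-17.5 -88.6] ; 210 212 [-11.3 -88.6] ; 225 212 [ -5.1 -88.6] ; 240 212 [  1.2 -88.6] ; 255 212 [  7.4 -88.7] ; 270 212 [ 13.6 -88.7] ; 285 212 [ 19.8 -88.7] ; 300 212 [ 26.  -88.7] ; 315 212 [ 32.3 -88.7] ; 330 211 [ 38.5 -88.3] ; 345 210 [ 44.7 -87.9] ; 360 211 [ 50.9 -88.3] ; 375 211 [ 57.2 -88.3] ; 390 211 [ 63.4 -88.3] ; 405 211 [ 69.6 -88.4] ;
```

Request:
arm_command:
  rows:
    - [0,[0.001,0.015,0],[0,0,0]]
    - [0,[0.003,0.03,0],[0,0,0]]
    - [0,[0.004,0.038,0],[0,0,0]]
    - [0,[0.004,0.042,0],[0,0,0]]
    - [0,[0.004,0.044,0],[0,0,0]]
    - [0,[0.004,0.046,0],[0,0,0]]
    - [0,[0.004,0.048,0],[0,0,0]]

```text
time: 23.03
tool_pos: [0.6062, 0.1026, 0.02]
tool_rot: [0.0, 0.741, 0.672, -0.001]
contact_force: [-1.7, -5.0, 1.3]
gripper_width: 0.001
grasp_force: 2.2
```

Request:
arm_command:
  rows:
    - [0,[0,0.0015,0],[0,0,0]]
    - [0,[0,0.003,0],[0,0,0]]

```text
time: 23.2
tool_pos: [0.6062, 0.1027, 0.02]
tool_rot: [0.0, 0.741, 0.672, -0.002]
contact_force: [-3.1, -7.3, 1.9]
gripper_width: -0.002
grasp_force: 3.7
```

Request:
arm_command:
  rows:
    - [0,[0,0.0015,0],[0,0,0]]
    - [0,[0,0.003,0],[0,0,0]]

```text
time: 23.37
tool_pos: [0.6062, 0.1027, 0.02]
tool_rot: [0.001, 0.741, 0.672, -0.002]
contact_force: [-3.7, -9.5, 3.4]
gripper_width: 0.0
grasp_force: 5.1
```

Request:
arm_command:
  rows:
    - [0,[-0.005,-0.05,0],[0,0,0]]
    - [0,[-0.13,-0.045,0],[0,0,0]]
    - [0,[-0.26,-0.035,0],[0,0,0]]
    - [0,[-0.39,-0.02,0],[0,0,0]]
    - [0,[-0.507,-0.01,0],[0,0,0]]
    - [0,[-0.507,0,0],[0,0,0]]
    - [0,[-0.5,0.1,0],[0,0,0]]
    - [0,[-0.49,0.2,0],[0,0,0]]
    - [0,[-0.479,0.275,0],[0,0,0]]
    - [0,[-0.479,0.275,0],[0,0,0]]
    - [0,[-0.479,0.275,0],[0,0,0]]

```text
time: 24.28
tool_pos: [0.4636, 0.1881, 0.0202]
tool_rot: [0.0, 0.74, 0.672, 0.0]
contact_force: [-0.8, -0.3, -0.1]
gripper_width: 0.002
grasp_force: 0.0
```

```bash
python3 look.py p11 wrist
python3 - <<'E'
import cv2
a=cv2.imread("pics/p11.png");cv2.imwrite("pics/p11c.png",cv2.resize(a[0:300,200:600],None,fx=2,fy=2,interpolation=cv2.INTER_CUBIC))
E
```

```text
(511.9, 146.6, 19.4, 4.9, -0.737, 38.0) [-69.3 -65.8] -0.639
(544.4, 199.1, 190.3, 104.5, -1.403, 38.0) [-42.1 -10.4] -1.305
24.3333 [0.4633 0.1873 0.02  ] [-121.6  -30. ] [-0.000e+00  7.405e-01  6.720e-01  1.000e-04] [-0.37  0.06  0.4 ] 0.0014555694058010743
```

View pics/p11c.png

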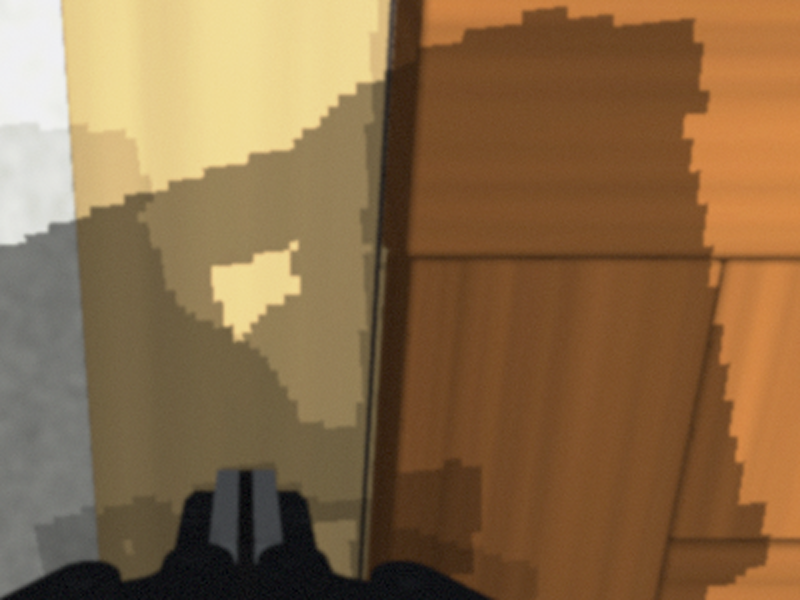

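The joints look tight, with b flush with laid_2 along the left edge. A last gentle +x press on b, then on laid_2's end.

Request:
arm_command:
  rows:
    - [0,[0.012,-0.001,0],[0,0,0]]
    - [0,[0.025,-0.002,0],[0,0,0]]
    - [0,[0.038,-0.004,0],[0,0,0]]
    - [0,[0.047,-0.005,0],[0,0,0]]
    - [0,[0.053,-0.005,0],[0,0,0]]
    - [0,[0.057,-0.006,0],[0,0,0]]
    - [0,[0.06,-0.006,0],[0,0,0]]

```text
time: 24.92
tool_pos: [0.4813, 0.1854, 0.02]
tool_rot: [-0.0, 0.741, 0.672, -0.0]
contact_force: [-2.1, -0.9, 1.1]
gripper_width: -0.002
grasp_force: 0.8
```

Request:
arm_command:
  rows:
    - [0,[0.0015,0,0],[0,0,0]]
    - [0,[0.003,0,0],[0,0,0]]

```text
time: 25.08
tool_pos: [0.4813, 0.1855, 0.0198]
tool_rot: [-0.001, 0.741, 0.672, -0.001]
contact_force: [-3.8, -0.4, 2.5]
gripper_width: -0.001
grasp_force: 1.8
```

Request:
arm_command:
  rows:
    - [0,[0.0015,0,0],[0,0,0]]
    - [0,[0.003,0,0],[0,0,0]]

```text
time: 25.25
tool_pos: [0.4814, 0.1855, 0.0198]
tool_rot: [-0.001, 0.741, 0.672, -0.002]
contact_force: [-7.7, -1.6, 5.9]
gripper_width: -0.001
grasp_force: 3.9
```

Request:
arm_command:
  rows:
    - [0,[-0.027,0.003,0],[0,0,0]]
    - [0,[-0.02,0.1,0],[0,0,0]]
    - [0,[-0.01,0.2,0],[0,0,0]]
    - [0,[0.002,0.295,0],[0,0,0]]
    - [0,[0.002,0.295,0],[0,0,0]]
    - [0,[0.012,0.294,0],[0,0,0]]
    - [0,[0.018,0.293,0],[0,0,0]]
    - [0,[0.022,0.293,0],[0,0,0]]
    - [0,[0.024,0.293,0],[0,0,0]]

```text
time: 26.0
tool_pos: [0.4896, 0.273, 0.0198]
tool_rot: [-0.001, 0.741, 0.671, -0.0]
contact_force: [-3.3, 1.9, 1.1]
gripper_width: -0.002
grasp_force: 1.6
```

Request:
arm_command:
  rows:
    - [0,[0.0015,0,0],[0,0,0]]
    - [0,[0.003,0,0],[0,0,0]]

```text
time: 26.17
tool_pos: [0.49, 0.2729, 0.0198]
tool_rot: [-0.001, 0.741, 0.671, -0.001]
contact_force: [-6.6, 1.1, 5.4]
gripper_width: 0.003
grasp_force: 3.5
```

Request:
arm_command:
  rows:
    - [0,[0.0015,0,0],[0,0,0]]
    - [0,[0.003,0,0],[0,0,0]]

```text
time: 26.33
tool_pos: [0.49, 0.2729, 0.0198]
tool_rot: [-0.001, 0.741, 0.672, -0.002]
contact_force: [-9.7, 0.2, 8.7]
gripper_width: -0.002
grasp_force: 5.1
```

Firm. Backing off, lifting and checking from above.

Request:
arm_command:
  rows:
    - [0,[-0.03,0.003,0],[0,0,0]]
    - [0,[-0.06,0.005,0.02],[0,0,0]]
    - [0,[-0.06,0,0.15],[0,0,0]]
    - [0,[-0.06,-0.05,0.3],[0,0,0]]
    - [0,[0,-0.15,0.45],[0,0,0]]
    - [0,[0,-0.28,0.6],[0,0,0]]
    - [0,[0,-0.28,0.7],[0,0,0]]
    - [0,[0,-0.28,0.7],[0,0,0]]
    - [0,[0,-0.28,0.7],[0,0,0]]
    - [0,[0,-0.28,0.7],[0,0,0]]

```text
time: 27.17
tool_pos: [0.493, 0.1889, 0.2319]
tool_rot: [0.001, 0.741, 0.671, 0.002]
contact_force: [0.1, -0.4, -1.3]
gripper_width: 0.0
grasp_force: 0.0
```

```bash
python3 look.py f1 wrist; python3 look.py f2 top
python3 - <<'E'
import cv2,pickle
from h import *
f=pickle.load(open("f1.pkl","rb"))
# rectified board view, 3 px/mm, on the plane of the block tops
c=[(-95,95),(95,95),(95,-95),(-95,-95)]
src=proj(f,[[*(b2w(p)/1000),.037] for p in c]).astype(np.float32)
M=cv2.getPerspectiveTransform(src,np.float32([(0,0),(570,0),(570,570),(0,570)]))
cv2.imwrite("pics/f1r.png",cv2.warpPerspective(f["color"][:,:,::-1],M,(570,570)))
f=pickle.load(open("f2.pkl","rb"))
for r in rects(f,.017,.045,.029,150,(.35,.75,-.45,-.08)): print(r)
E
```

```text
(589.0, 207.0, 180.5, 180.4, 1.473, 38.0) [1.5 1.9] 1.571
27.2167 [0.4919 0.1891 0.2297] [-93.4 -25.5] [4.000e-04 7.410e-01 6.715e-01 2.000e-04] [-0.41  0.35 -0.99] -0.0027391859701078125
(588.7, 206.4, 186.1, 185.7, -0.1, 37.7) [1.3 1.2] -0.002
27.2667 [0.4912 0.1893 0.2284] [-94.1 -25.4] [-3.000e-04  7.408e-01  6.717e-01 -9.000e-04] [-0.48  0.49  0.22] 0.0008511162131749919
(640.4, -325.4, 80.9, 61.9, -0.128, 29.9)
```

View pics/f1r.png

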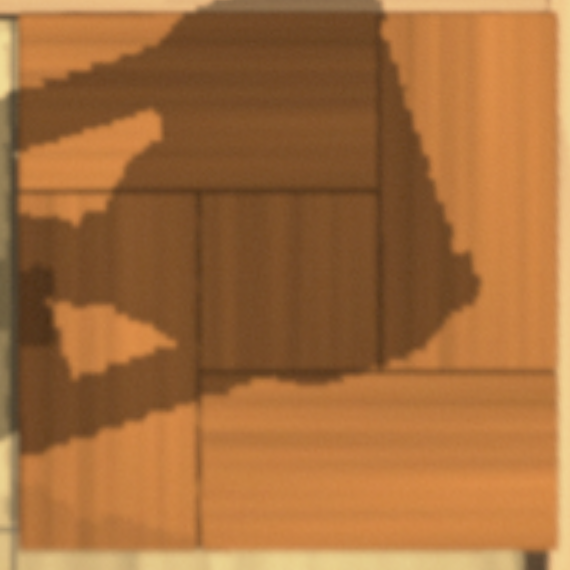

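The five blocks make one closed square of 180.5 x 180.4 mm with hairline joints, flush on all sides. The offcut has not moved.

```bash
python3 -c "
from plant import manip
print(manip.job_done())"
```

```text
the job is handed in; nothing more can be done
None
```

Both full-length blocks are laid and pushed home: the five blocks measure as one closed square of about 180.5 x 180.4 mm with hairline joints. Grip was about 25 N and pushes about 11 N, and I handed in at about 27 s. I also pressed laid_2's end at about 10 N to close its joint (it moved under 0.5 mm), and the offcut is unmoved.

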